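# Uncover the slide dish and hold the slide rack up level

## Task

Take the lid off the white slide dish and set it down, not dropped, flat with its grip upwards about the middle of the rubber bench mat. Then lift the steel slide rack by its bail grip out of the dish and hold it level and steady over the dish, its feet about 60 mm above the rim, and finish still holding it there. Never tip the rack, and leave the dish and everything else where it stands.

Things in the scene. Friction and masses are not known exactly. Their poses are not given: they have to be found in the camera images.
- dish: The covered slide dish: open-topped white plastic box, 114 mm along its x, 98 mm along y, walls and floor 4 mm, rim 78 mm above its underside; finger lugs on the short ends reach 68.5 mm from its middle. Loose, about 0.45 kg, left or right of centre, the mat on the other side. Origin: centre of its underside. (The like dish at the back left, empty and uncovered, is not meant.)
- lid: Loose white plastic lid of the dish, 126 x 110 mm, 14 mm high; its 10 mm skirt hangs outside the dish walls with 3 mm clearance; 0.14 kg. Origin: centre of the skirt's lower edge, 68 mm above the bench when on the dish. A straight grip rib, 56 mm long along its x, 14 mm thick along y, stands 28 mm above the top plate (rib top 42 mm above the origin).
- lid_grip (a point): Point on the lid's grip rib, central, 34 mm above the lid's origin and 8 mm below the rib's top; axes as the lid's.
- rack: Stainless slide rack standing on the dish's floor, hidden under the lid: 96 mm along its x (the dish's x), 81 mm along y, 32 mm high, 4 to 5 mm of room to the dish walls. Eleven glass slides, fixed in its +x half, tops at 33 mm, make that end slightly heavier; 0.26 to 0.38 kg in all. A stiff upright wire bail carries its grip. Origin: centre of its underside at its feet.
- rack_grip (a point): Middle of the rack's bail grip, 62 mm above its feet: a straight horizontal black moulded bar, 56 mm long along the rack's x, 12 mm thick along y, 14 mm high. In the dish its top is 5 mm below the rim, with 39 mm free each side to the dish walls and 22 mm free beneath it down to the slides.
- mat: Plain grey rubber bench mat with a thin dark border line, fixed flat on the bench, 210 mm along its x, 190 mm along y, 3 mm thick. Origin: centre of its underside.
- microscope: Cream-enamelled stereo microscope, fixed at the left edge of the bench, base 210 x 130 mm, 365 mm tall; equipment to keep clear of. Origin: under the middle of its base.
- dropper: Small amber glass dropper bottle, 32 mm across, 68 mm tall, standing near the dish's far end. Bystander; origin: centre of its underside.
- forceps: Thin steel forceps lying on the bench at the dish's near end, 130 mm long, 8 mm high, along their own x. Bystander; origin: under their middle.
- petri: Covered round culture dish, looking whitish, 92 mm across, 16 mm high, beyond the mat. Bystander; origin: centre of its underside.
- jar: Small glass specimen jar with black cap, 52 mm across, 58 mm tall, on the robot's side of the mat. Bystander; origin: centre of its underside.
- blower: Grey rubber lens blower bulb standing on its base, 52 mm across, 85 mm tall, nozzle up, towards the back. Bystander; origin: centre of its underside.
- eyepiece: Spare microscope eyepiece standing on its barrel, 34 mm across, 50 mm tall, towards the back. Bystander; origin: centre of its underside.
- slidebox: Closed flat grey slide box, 86 x 102 mm, 34 mm high, to the right of the work. Bystander; origin: centre of its underside.
There are look-alikes about, which are no part of the job. What is shaped like the lid but blue or orange is not meant.

How it is judged (in metres and radians):
On the way, in this order (a step that is already met when the one before it is completed fails the run):
1. the lid lies flat on the mat, grip up, let go and at rest, while the rack still stands in the dish (horizontal distance between lid and mat below 0.045 m and height (world z) of lid below 0.01 m and angle between lid's own z axis and vertical below 0.06 rad and contact force between each of the fingers, the arm and lid below 0.05 N and linear speed of lid below 0.02 m/s and z of rack in the frame of dish below 0.012 m), for 0.2 s.
2. the rack hangs from the fingers over the dish, clear of the rim and level (z of rack_grip in the frame of dish between 0.17 and 0.24 m and horizontal distance between rack and dish below 0.045 m and angle between rack's own z axis and vertical below 0.1 rad and contact force between rack and dish below 0.05 N and contact force between rack and lid below 0.05 N and contact force between the fingers and rack above 1 N), for 0.5 s.
At the end, for the whole second after the job is handed in: The fingers hold the rack over its dish (within 45 mm), feet 30 to 100 mm above the rim, tilted under 0.1 rad, still, touching neither dish nor lid; the lid lies flat on the mat, grip up, let go, within 45 mm of its centre; the dish stands upright within 30 mm of its start (all of step 2 and linear speed of each of rack, lid below 0.02 m/s and angular speed of rack below 0.15 rad/s and horizontal distance between lid and mat below 0.045 m and height (world z) of lid below 0.01 m and angle between lid's own z axis and vertical below 0.06 rad and contact force between each of the fingers, the arm and lid below 0.05 N and distance of dish from where it was at the start of the episode below 0.03 m and angle between dish's own z axis and vertical below 0.05 rad); the arm keeps its last pose, push and grip.
It fails at once if the rack is tipped by more than 0.35 rad (the slides would slip out) (angle between rack's own z axis and vertical above 0.35 rad).
It fails at once if the lid is dropped: it falls out of the fingers faster than 0.6 m/s (contact force between the fingers and lid below 0.05 N and linear speed of lid above 0.6 m/s).
It fails at once if the rack is dropped: it falls out of the fingers faster than 0.6 m/s (contact force between the fingers and rack below 0.05 N and linear speed of rack above 0.6 m/s).
It fails at once if the dish is shoved more than 30 mm or tipped over (distance of dish from where it was at the start of the episode above 0.03 m or angle between dish's own z axis and vertical above 0.3 rad).
It fails at once if a bystander is moved by more than 30 mm (distance of any of dropper, forceps, petri, jar, blower, eyepiece, slidebox from where it was at the start of the episode above 0.03 m).
It also fails if it takes over 61 s, if anything falls off the work surface, if the arm or the gripper's body presses on something with over 40 N, if the wrist force passes 120 N, or if a joint passes its speed limit or range.

## Robot

A 6-joint arm with a two-finger parallel gripper is mounted at the origin on the work surface. World frame = base frame: x ahead of the robot, y to its left, z up, the work surface at z = 0. Lengths are in mm, angles in rad, forces in N, time in s.
With the tool pointing down it reaches from about 300 to 875 mm from the base axis. Payload 6.4 kg.
Tool frame: the origin (TCP) lies on the centre line of the jaws, within the pads' length; the fingertips stand 17 mm ahead of it and the grasp point (between the pads) lies 2 mm behind it; z points along the fingers, y is the line along which they close (so a half turn about z gives the same grasp; the last joint's range is limited). The gripper opens to 85 mm and grips with 20 to 120 N. Pads are 22 mm wide; open, the fingers measure 114 mm over their backs; the gripper's body (76 mm by 85 mm) begins 54 mm behind the grasp point. The pads swing forward as they close: fully open they stand 13 mm farther back than shut.
Start: joints at [1.008, 0.181, 1.607, -0, 1.354, -0.206], TCP at [200.824, 538.805, 222.688] pointing down, gripper open.
Joint ranges: [-2.99, 2.99], [-0.89, 2.07], [0.3, 2.58], [-1.14, 4.28], [0, 2.63], [-3.12, 3.12]. Speed limits (rad/s): [2.57, 2.57, 3.01, 3.14, 3.14, 3.14].

## Interface

Orientations are given as a unit quaternion [x, y, z, w].
In Python, from workcell import observe, camera, sign_off gives the robot as it stands.
- The arm moves only by the shell command python3 -m inch 'ROWS' [FORCE]. ROWS is JSON, a list of rows, each an object with "gripper": the opening, from -1 (shut) to 1 (fully open); "xyz": the shift along the tool's x, y, z in units of 40 mm (1.0 is 40 mm), a list of three; "twist": the turn, a rotation vector about the tool's x, y, z in units of 6 degrees (1.0 is 6 degrees), a list of three. In form: [{"gripper": gripper, "xyz": [x, y, z], "twist": [rx, ry, rz]}, ...]. A call has 1 to 10 rows; each row shifts and turns the commanded pose from where the row before left it, along the tool's axes as they then stand; what a row does not reach is not made up. A row lasts 1/12 s, in which the tool goes at most 41.7 mm and 7.16 degrees, less where a joint would pass 70% of its speed; a pose out of reach is approached as far as the arm can. A call is refused whole if a number of a shift passes 1 or a number of a turn 1, either way. A call with a gripper value outside its range is refused whole. The fingers move at their own pace and stop on an object; FORCE is the grip in N (left out, the last holds). Time passes only in rows, so rows that do not move let the fingers close. It gives the time, the measured TCP pose, the force, the opening and the grip force at its end, in the units of the state.
- observe(): the state, without advancing time (a new reading comes with each control period).
- camera(name): name is "side" or "top"; returns a dict with "image" (420x560x3 uint8, red, green, blue), "mtx" (3x3 intrinsics, pixels), "k1" (the pictures are not rectified: a ray, as slopes to the right and down, at radius r is drawn at 1 + k1 r^2 times it, then the intrinsics apply), "rvec" (rotation vector, rad) and "tvec" (3), from world to camera coordinates, as OpenCV has them. Camera axes: x right, y down, z forward; pixel columns grow to the right and rows downward; lengths in mm; the calibration is good to about 2 mm. A picture is of the moment at which its call begins. There is no depth.
- sign_off(): hands the job in; it is judged then, once.
The state is a dict: "t": time; "joint_positions": joint angles; "joint_vel": joint speeds; "joint_efforts": joint torques, N m; "tcp_pos": TCP position; "tcp_rot": TCP orientation; "force": force on the tool from outside, world axes, zero at the start; "torque": the same for the moment, N m; "grip_width": finger opening in mm; "grip_force": force on a finger pad.
Only numpy, scipy, OpenCV 4.12 (cv2) and the standard library are available. Lean on these libraries where they do the work, as an engineer would, in place of code of your own. Each camera call takes 0.05 s, during which the arm holds its last target. There are 200 camera calls.

## Working session

There is one attempt and no reset: what is moved stays moved. The work goes in short steps, Python scripts to look and compute and a shell command to move; the robot and the scene stay as the last step left them, time stands still between calls to the robot, and variables do not carry over. Pictures are saved under pics/ and viewed, at most 10 in all, crops included, and the job is handed in when it is done.

```bash
mkdir -p pics; ls
python3 - <<'E'
from workcell import observe,camera
import cv2,numpy as np
s=observe();print(s)
for n in("top","side"):
    c=camera(n);cv2.imwrite(f"pics/{n}0.png",c["image"][:,:,::-1]);np.save(f"{n}0.npy",c,allow_pickle=True)
    print(n,c["mtx"],c["k1"],c["rvec"],c["tvec"])
E
```

```text
pics
{'t': 0.0, 'joint_positions': array([ 1.00769614e+00,  1.81536288e-01,  1.60799780e+00,  1.59674249e-05,
        1.35375456e+00, -2.06296344e-01]), 'joint_vel': array([ 0.00152482,  0.00185487, -0.00067299, -0.000212  , -0.00030178,
       -0.00022449]), 'joint_efforts': array([ 9.26496205e-05, -4.44890893e+01, -3.51326752e+01, -2.44264838e-04,
        9.47389053e-03,  7.31727425e-06]), 'tcp_pos': array([200.51556768, 538.32219003, 221.79174439]), 'tcp_rot': array([ 1.77458722e-01,  9.84127879e-01, -7.83096598e-04, -3.25462522e-04]), 'force': array([-0.14668639, -0.45743249, -0.34259278]), 'torque': array([-0.01050695, -0.02695962, -0.01402829]), 'grip_force': 0.0, 'grip_width': 85.664957129448}
top [[473.4591853    0.         275.31738365]
 [  0.         473.4591853  212.47889921]
 [  0.           0.           1.        ]] -0.07718812162572596 [ 2.12642639 -2.11499984  0.19656788] [  57.58434681  539.42871488 1262.22011602]
side [[384.67441565   0.         279.67195961]
 [  0.         384.67441565 208.22248014]
 [  0.           0.           1.        ]] 0.014517418456806144 [ 2.30440703 -0.24086081  0.09255192] [-509.39929623  158.61808765 1122.35955032]
```

View pics/top0.png

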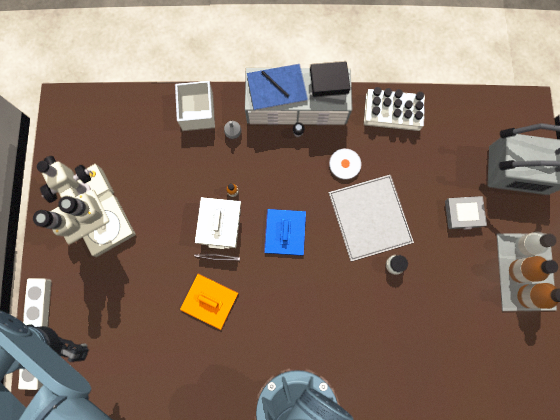

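View pics/side0.png

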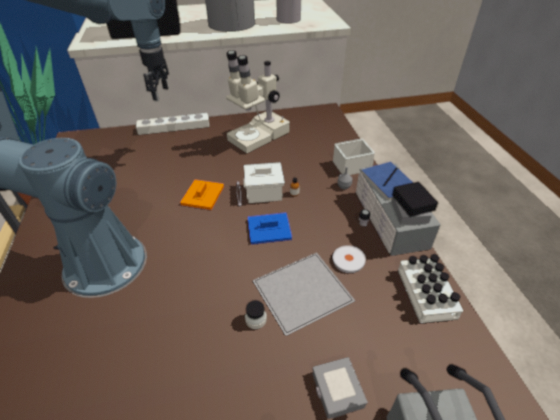

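The top view shows the robot at the bottom, with +x up and +y left. These could be taken for the lid:
- white covered dish at (218,222)
- blue lid at (285,232)
- orange lid at (209,302)
- empty white dish at (195,105)
- white petri at (345,164)

I choose the white one at (218,222), which is at (263,182) in the side view. The mat is at (371,218). Next I'll check it in a close crop and measure.

```bash
cat > h.py <<'E'
import numpy as np,cv2
from scipy.spatial.transform import Rotation as R
def load(f): return np.load(f,allow_pickle=True).item()
def ray(c,uv):
    K=c["mtx"];k=c["k1"]
    uv=np.atleast_2d(uv).astype(float)
    p=cv2.undistortPoints(uv[:,None],np.array(K,float),np.array([k,0,0,0.]))[:,0]
    Rm=cv2.Rodrigues(np.array(c["rvec"],float))[0];t=np.array(c["tvec"],float).ravel()
    d=np.c_[p,np.ones(len(p))]@Rm
    return -Rm.T@t,d/np.linalg.norm(d,axis=1)[:,None]
def plane(c,uv,z):
    o,d=ray(c,uv);return o+d*((z-o[2])/d[:,2])[:,None]
def tri(c1,u1,c2,u2):
    o1,d1=ray(c1,u1);o2,d2=ray(c2,u2);d1=d1[0];d2=d2[0]
    s=np.linalg.lstsq(np.c_[d1,-d2],o2-o1,rcond=None)[0]
    a=o1+s[0]*d1;b=o2+s[1]*d2;return (a+b)/2,np.linalg.norm(a-b)
def proj(c,P):
    return cv2.projectPoints(np.atleast_2d(P).astype(float),np.array(c["rvec"],float),np.array(c["tvec"],float),np.array(c["mtx"],float),np.array([c["k1"],0,0,0.]))[0][:,0]
E
python3 - <<'E'
from h import *
t=load("top0.npy");s=load("side0.npy")
a=cv2.resize(t["image"][185:270,180:265],(400,400),interpolation=2)
b=cv2.resize(s["image"][150:210,225:310],None,fx=400/85,fy=400/85,interpolation=2)
im=np.zeros((400,800,3),np.uint8);im[:,:400]=a;im[:b.shape[0],400:]=b[:400,:400]
cv2.imwrite("pics/crop1.png",im[:,:,::-1])
# bright white in top
def blob(c,lo,x0,y0,x1,y1):
    g=c["image"].min(2);m=np.zeros_like(g);m[y0:y1,x0:x1]=(g[y0:y1,x0:x1]>lo)*255
    cs=cv2.findContours(m,0,2)[0];k=max(cs,key=cv2.contourArea);return k
k=blob(t,205,185,190,250,255);r=cv2.minAreaRect(k);bp=cv2.boxPoints(r);print("lid px",r)
P=plane(t,bp,82);print(P.round(1),P.mean(0).round(1),np.linalg.norm(np.diff(P,axis=0),axis=1))
for c,n,bx in((t,"top",(320,165,420,270)),(s,"side",(245,245,365,335))):
    k=blob(c,110,*bx);q=cv2.approxPolyDP(cv2.convexHull(k),8,True)[:,0];print(n,q.tolist())
    Q=plane(c,q,3);print(Q.round(1),Q.mean(0),np.linalg.norm(np.diff(Q,axis=0),axis=1))
E
```

```text
lid px ((217.31539916992188, 221.4769287109375), (40.43532180786133, 46.26495361328125), 7.125016689300537)
[[451.7 277.1  82. ]
 [578.  266.1  82. ]
 [564.5 156.   82. ]
 [438.9 168.9  82. ]] [508.2 217.   82. ] [126.80145946 110.92831259 126.26066865]
top [[390, 175], [413, 242], [350, 260], [328, 192]]
[[ 662.  -275.2    3. ]
 [ 464.3 -333.6    3. ]
 [ 412.5 -151.4    3. ]
 [ 609.6  -91.9    3. ]] [ 537.09808034 -213.02162606    3.        ] [206.09479698 189.46016041 205.89609097]
side [[317, 253], [354, 301], [285, 334], [253, 280]]
[[ 612.8  -97.2    3. ]
 [ 662.8 -277.3    3. ]
 [ 464.9 -332.     3. ]
 [ 412.7 -154.4    3. ]] [ 538.32284127 -215.23634315    3.        ] [186.93706034 205.36703639 185.12427507]
```

View pics/crop1.png

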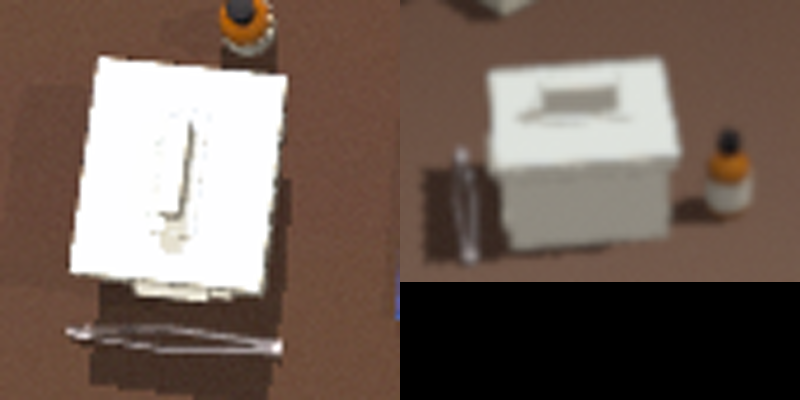

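The crop shows the white lid with its grip rib and lugged dish. In the top view it is at (217,221) and the rib side at about (218,221). In the side view it is at (266,172). Forceps lie at the near end and the dropper at the far end, matching the description. Next I'll check heights by triangulation.

Run:
```python
from h import *
t=load("top0.npy");s=load("side0.npy");z=4.706
T=lambda x,y:(180+x/z-.4,185+y/z-.4); S=lambda x,y:(225+(x-400)/z-.4,150+y/z-.4)
for n,a,b in(("rib far top -y",(187,120),(617,84)),("rib near top -y",(172,213),(543,90)),
  ("lid far right",(265,291),(492,163)),("lid +x-y",(287,75),(679,155)),("lid +x+y",(98,58),(663,60)),("lid -x+y",(71,272),(490,70))):
    print(n,*[np.round(v,1) for v in tri(t,T(*a),s,S(*b))])
c=np.array([508.2,217,82]);from math import *
yw=radians(-6);
print(proj(t,c+[0,0,28]),proj(s,c+[0,0,28]))
from workcell import observe
q=observe();M=R.from_quat(q["tcp_rot"]).as_matrix();print(M.round(3),q["tcp_pos"])
# tool steps: target yaw tool y = lid y axis
for yaw in(-6,174):
    y=np.array([-sin(radians(yaw)),cos(radians(yaw)),0]);Rt=np.c_[np.cross(y,[0,0,-1]),y,[0,0,-1]]
    print(yaw,np.degrees(R.from_matrix(M.T@Rt).as_rotvec()))
```

```text
rib far top -y [534.2 209.3 106.6] 0.0
rib near top -y [481.9 216.5 104.3] 1.1
lid far right [438.7 164.7  87.2] 1.8
lid +x-y [566.9 155.3  79.1] 0.8
lid +x+y [577.3 265.4  80.5] 3.1
lid -x+y [450.7 275.9  84.1] 1.3
[[215.99006498 219.49103234]] [[262.55719244 166.27493216]]
[[-0.937  0.349 -0.001]
 [ 0.349  0.937 -0.001]
 [ 0.    -0.002 -1.   ]] [200.54724346 538.35441338 221.86943353]
-6 [ -0.08547096  -0.02885507 -14.44157302]
174 [-4.19110470e-02  1.24143788e-01  1.65558377e+02]
```

```bash
python3 -m inch '[{"gripper":1,"xyz":[-0.5,-0.24,0],"twist":[0,0,0]},{"gripper":1,"xyz":[-0.5,-0.24,0],"twist":[0,0,0]},{"gripper":1,"xyz":[-0.5,-0.24,0],"twist":[0,0,0]},{"gripper":1,"xyz":[-0.5,-0.24,0],"twist":[0,0,0]},{"gripper":1,"xyz":[-0.5,-0.24,0],"twist":[0,0,0]},{"gripper":1,"xyz":[-0.5,-0.24,0],"twist":[0,0,0]},{"gripper":1,"xyz":[-0.5,-0.24,0],"twist":[0,0,0]},{"gripper":1,"xyz":[-0.5,-0.24,0],"twist":[0,0,0]},{"gripper":1,"xyz":[-0.5,-0.24,0],"twist":[0,0,0]},{"gripper":1,"xyz":[-0.5,-0.24,0],"twist":[0,0,0]}]' 40
python3 -m inch '[{"gripper":1,"xyz":[-0.5,-0.24,0],"twist":[0,0,0]},{"gripper":1,"xyz":[-0.5,-0.24,0],"twist":[0,0,0]},{"gripper":1,"xyz":[-0.5,-0.24,0],"twist":[0,0,0]},{"gripper":1,"xyz":[-0.5,-0.24,0],"twist":[0,0,0]},{"gripper":1,"xyz":[-0.5,-0.24,0],"twist":[0,0,0]},{"gripper":1,"xyz":[-0.5,-0.24,0],"twist":[0,0,0]},{"gripper":1,"xyz":[-0.5,-0.24,0],"twist":[0,0,0]},{"gripper":1,"xyz":[-0.5,-0.24,0],"twist":[0,0,0]},{"gripper":1,"xyz":[-0.5,-0.24,0],"twist":[0,0,0]},{"gripper":1,"xyz":[-0.5,-0.24,0],"twist":[0,0,0]}]'
python3 -m inch '[{"gripper":1,"xyz":[0,0,0],"twist":[0,0,-0.8]},{"gripper":1,"xyz":[0,0,0],"twist":[0,0,-0.8]},{"gripper":1,"xyz":[0,0,0],"twist":[0,0,-0.7]},{"gripper":1,"xyz":[0,0,0],"twist":[0,0,0]},{"gripper":1,"xyz":[0,0,0],"twist":[0,0,0]},{"gripper":1,"xyz":[0,0,0],"twist":[0,0,0]}]'
cat > st.py <<'E'
import sys
from h import *
from workcell import observe
# st.py [x y z yaw]: shift left in tool units
q=observe();r=R.from_quat(q["tcp_rot"]);M=r.as_matrix()
print("t",round(q["t"],2),"p",q["tcp_pos"].round(1),"tilt",M[:,2].round(4),"yaw of tool -x",np.degrees(np.arctan2(-M[1,0],-M[0,0])).round(2),"F",np.round(q["force"],1),"w",round(q["grip_width"],1),"gf",round(q["grip_force"],1))
if len(sys.argv)>1:
    a=list(map(float,sys.argv[1:]))
    print("units",(M.T@(np.array(a[:3])-q["tcp_pos"])/40).round(3))
    y=np.radians(a[3]);Y=np.array([-np.sin(y),np.cos(y),0]);Rt=np.c_[np.cross(Y,[0,0,-1]),Y,[0,0,-1]]
    print("twist units",(np.degrees(R.from_matrix(M.T@Rt).as_rotvec())/6).round(3))
E
python3 st.py 508.7 217.5 104 -6.5
```

```text
t: 0.93
tcp_pos: [355.1, 378.0, 222.3]
tcp_rot: [0.177, 0.984, -0.0, -0.0]
force: [-0.8, -0.1, -0.1]
grip_width: 85.5
grip_force: 0.0
t: 1.77
tcp_pos: [508.9, 218.2, 222.2]
tcp_rot: [0.177, 0.984, -0.0, -0.0]
force: [-0.2, 1.0, 1.3]
grip_width: 85.2
grip_force: 0.0
t: 2.27
tcp_pos: [508.4, 219.2, 222.5]
tcp_rot: [0.059, 0.998, -0.0, -0.0]
force: [0.5, 0.3, 0.7]
grip_width: 85.0
grip_force: 0.0
t 2.27 p [508.4 219.2 222.5] tilt [-4.e-04 -1.e-04 -1.e+00] yaw of tool -x -6.76 F [0.5 0.3 0.7] w 85.0 gf 0.0
units [-0.014 -0.042  2.962]
twist units [-0.001 -0.004 -0.043]
```

```bash
python3 -m inch '[{"gripper":1,"xyz":[0,-0.04,0.5],"twist":[0,0,0]},{"gripper":1,"xyz":[0,0,0.5],"twist":[0,0,0]},{"gripper":1,"xyz":[0,0,0.5],"twist":[0,0,0]},{"gripper":1,"xyz":[0,0,0.5],"twist":[0,0,0]},{"gripper":1,"xyz":[0,0,0.5],"twist":[0,0,0]},{"gripper":1,"xyz":[0,0,0.2],"twist":[0,0,0]},{"gripper":1,"xyz":[0,0,0.2],"twist":[0,0,0]},{"gripper":1,"xyz":[0,0,0.05],"twist":[0,0,0]},{"gripper":1,"xyz":[0,0,0],"twist":[0,0,0]},{"gripper":1,"xyz":[0,0,0],"twist":[0,0,0]}]'
python3 st.py 508.7 217.5 104 -6.5
python3 - <<'E'
from h import *
from workcell import camera
t=camera("top");s=camera("side")
a=cv2.resize(t["image"][185:270,180:265],(400,400),interpolation=2)
b=cv2.resize(s["image"][125:210,225:310],(400,400),interpolation=2)
cv2.imwrite("pics/crop2.png",np.hstack([a,b])[:,:,::-1])
E
```

```text
t: 3.1
tcp_pos: [509.1, 217.8, 105.7]
tcp_rot: [0.058, 0.998, 0.0, 0.001]
force: [0.1, 0.3, 0.6]
grip_width: 84.9
grip_force: 0.0
t 3.1 p [509.1 217.8 105.7] tilt [ 1.6e-03  3.0e-04 -1.0e+00] yaw of tool -x -6.66 F [0.1 0.3 0.6] w 84.9 gf 0.0
units [ 0.01  -0.009  0.043]
twist units [ 0.005  0.015 -0.026]
```

View pics/crop2.png

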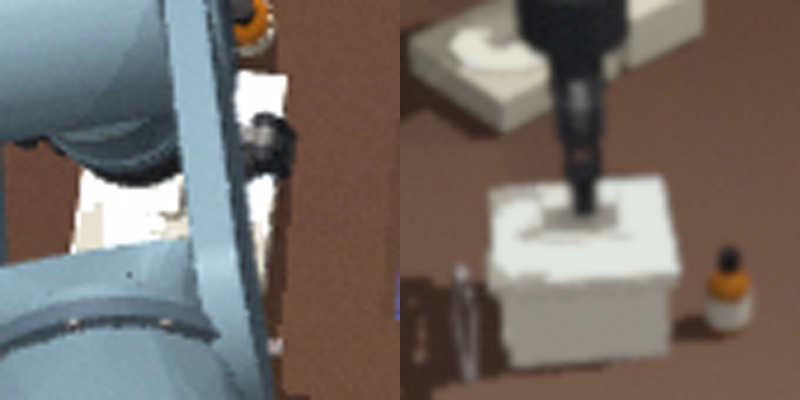

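The near finger stands in front of the rib, centred along it at about (262,168) in the side view. I'll close now and watch the force.

```bash
python3 -m inch '[{"gripper":-1,"xyz":[0,0,0],"twist":[0,0,0]},{"gripper":-1,"xyz":[0,0,0],"twist":[0,0,0]},{"gripper":-1,"xyz":[0,0,0],"twist":[0,0,0]},{"gripper":-1,"xyz":[0,0,0],"twist":[0,0,0]},{"gripper":-1,"xyz":[0,0,0],"twist":[0,0,0]},{"gripper":-1,"xyz":[0,0,0],"twist":[0,0,0]},{"gripper":-1,"xyz":[0,0,0],"twist":[0,0,0]},{"gripper":-1,"xyz":[0,0,0],"twist":[0,0,0]},{"gripper":-1,"xyz":[0,0,0],"twist":[0,0,0]},{"gripper":-1,"xyz":[0,0,0],"twist":[0,0,0]}]' 50
python3 st.py
```

```text
t: 4.03
tcp_pos: [508.4, 217.6, 104.7]
tcp_rot: [0.058, 0.998, -0.0, -0.0]
force: [-0.3, 1.1, 0.9]
grip_width: -0.2
grip_force: 0.0
t 4.03 p [508.4 217.6 104.7] tilt [-1.e-04 -0.e+00 -1.e+00] yaw of tool -x -6.64 F [-0.3  1.1  0.9] w -0.2 gf 0.0
```

Run:
```python
from h import *
from workcell import camera
t=camera("top");s=camera("side")
a=cv2.resize(t["image"][185:270,180:265],(400,400),interpolation=2)
b=cv2.resize(s["image"][140:190,240:290],(400,400),interpolation=2)
cv2.imwrite("pics/crop3.png",np.hstack([a,b])[:,:,::-1])
```

```text
(no output)
```

View pics/crop3.png

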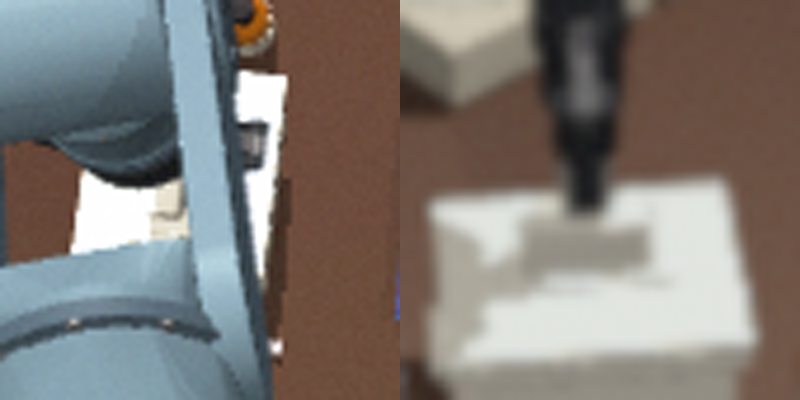

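Run:
```python
from h import *
s=load("side0.npy");t=load("top0.npy")
for z in(88,100,105,110,115,120,125): print(z,proj(s,[508.4,217.6,z]).round(1))
# silhouette of fingers' tool: gripper tip pixel seen now
print(proj(s,[[481,219,110],[537,212,110],[481,222,110]]).round(1), "rib top px seen: left 256, right 271, y~167")
```

```text
88 [[262.8 171.5]]
100 [[262.7 168.6]]
105 [[262.6 167.4]]
110 [[262.6 166.2]]
115 [[262.5 164.9]]
120 [[262.5 163.7]]
125 [[262.4 162.5]]
[[254.4 167. ]
 [271.4 166. ]
 [254.2 166.4]] rib top px seen: left 256, right 271, y~167
```

Run:
```python
from h import *
s=load("side0.npy")
for y in(167,176):
  for z in(88,95,100,105,110,115,120): print(y,z,proj(s,[505,y,z]).round(1))
print("open near finger tip seen at row", 125+213/4.706-.4)
from workcell import camera
c=camera("side");g=c["image"][150:182,263].tolist();print([(150+i,v) for i,v in enumerate(g)])
```

```text
167 88 [[264.5 180.8]]
167 95 [[264.4 179.1]]
167 100 [[264.3 177.9]]
167 105 [[264.3 176.7]]
167 110 [[264.2 175.5]]
167 115 [[264.2 174.2]]
167 120 [[264.1 173. ]]
176 88 [[264.  179.1]]
176 95 [[263.9 177.4]]
176 100 [[263.9 176.2]]
176 105 [[263.8 175. ]]
176 110 [[263.7 173.8]]
176 115 [[263.7 172.6]]
176 120 [[263.6 171.3]]
open near finger tip seen at row 169.86136846578833
[(150, [104, 103, 102]), (151, [108, 107, 106]), (152, [109, 107, 107]), (153, [97, 96, 95]), (154, [72, 71, 71]), (155, [45, 44, 47]), (156, [35, 34, 36]), (157, [27, 31, 31]), (158, [25, 28, 28]), (159, [24, 25, 29]), (160, [28, 29, 31]), (161, [27, 28, 30]), (162, [29, 31, 34]), (163, [31, 33, 34]), (164, [30, 32, 34]), (165, [48, 48, 47]), (166, [94, 91, 84]), (167, [139, 135, 126]), (168, [158, 154, 143]), (169, [151, 146, 135]), (170, [148, 143, 133]), (171, [146, 142, 132]), (172, [147, 142, 133]), (173, [160, 156, 149]), (174, [189, 190, 185]), (175, [209, 212, 208]), (176, [212, 215, 210]), (177, [221, 225, 220]), (178, [225, 229, 223]), (179, [225, 230, 224]), (180, [226, 230, 224]), (181, [225, 229, 224])]
```

Run:
```python
from h import *
t=load("top0.npy");s=load("side0.npy")
M=R.from_quat([.1775,.9841,-.0008,-.0003]).as_matrix();p=np.array([200.8,538.8,222.7])
# open: tips at tool z +4, pad inner faces +-42.5
for n,o in(("tcp",[0,0,0]),("tip+y",[0,42.5,4]),("tip-y",[0,-42.5,4]),("body",[0,0,-56])):
    P=p+M@np.array(o,float);print(n,P.round(0),proj(t,P).round(1),proj(s,P).round(1))
a=cv2.resize(t["image"][310:380,30:110],(400,350),interpolation=2)
b=cv2.resize(s["image"][40:110,120:200],(400,350),interpolation=2)
cv2.imwrite("pics/crop4.png",np.hstack([a,b])[:,:,::-1])
```

```text
tcp [201. 539. 223.] [[ 69.6 339.9]] [[161.9  99.7]]
tip+y [216. 579. 219.] [[ 54.5 332.9]] [[166.5  95.4]]
tip-y [186. 499. 219.] [[ 86.4 346.6]] [[157.7 106.4]]
body [201. 539. 279.] [[ 58.9 341.7]] [[158.4  84.8]]
```

View pics/crop4.png

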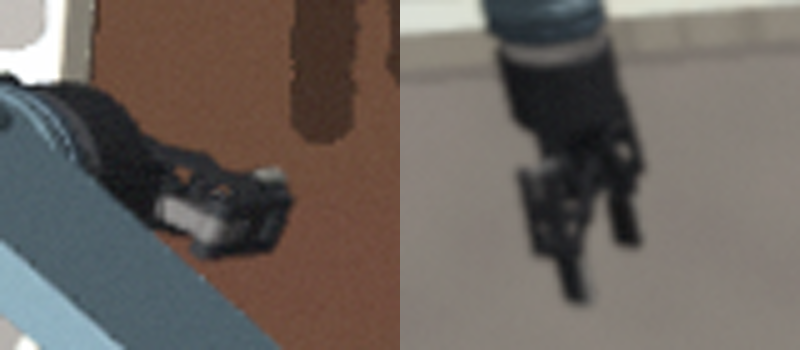

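Run:
```python
from h import *
t=load("top0.npy");s=load("side0.npy")
for uv in((155.6,99.6),(166,88.4)):
  for z in(200,210,219,230,240,250):
    P=plane(s,uv,z)[0];q=proj(t,P)[0];print(uv,P.round(0),q.round(1),"crop",((q-[30,310])*5).round(0))
```

```text
(155.6, 99.6) [172. 592. 200.] [ 51.4 350.8] crop [107. 204.]
(155.6, 99.6) [175. 571. 210.] [ 58.  350.3] crop [140. 201.]
(155.6, 99.6) [177. 552. 219.] [ 64.1 349.8] crop [170. 199.]
(155.6, 99.6) [181. 529. 230.] [ 71.7 349.1] crop [208. 195.]
(155.6, 99.6) [183. 509. 240.] [ 78.7 348.5] crop [244. 192.]
(155.6, 99.6) [186. 488. 250.] [ 85.9 347.8] crop [280. 189.]
(166, 88.4) [209. 679. 200.] [ 18. 334.] crop [-60. 120.]
(166, 88.4) [212. 657. 210.] [ 24.6 333.5] crop [-27. 118.]
(166, 88.4) [214. 637. 219.] [ 30.8 333.1] crop [  4. 116.]
(166, 88.4) [216. 612. 230.] [ 38.4 332.6] crop [ 42. 113.]
(166, 88.4) [218. 590. 240.] [ 45.5 332.1] crop [ 78. 110.]
(166, 88.4) [221. 568. 250.] [ 52.8 331.6] crop [114. 108.]
```

The fingertips stand about 24 mm higher than the TCP data implies: about 245 mm seen at the start where 219 mm was expected. Rows and columns in both views agree, so x and y are right. The fingers therefore shut just over the rib's top. I'll open, go about 20 mm lower, and close again.

```bash
python3 -m inch '[{"gripper":1,"xyz":[0,0,-0.2],"twist":[0,0,0]},{"gripper":1,"xyz":[0,0,0],"twist":[0,0,0]},{"gripper":1,"xyz":[0,0,0],"twist":[0,0,0]},{"gripper":1,"xyz":[0,0,0],"twist":[0,0,0]},{"gripper":1,"xyz":[0,0,0],"twist":[0,0,0]},{"gripper":1,"xyz":[0,0,0],"twist":[0,0,0]},{"gripper":1,"xyz":[0,0,0],"twist":[0,0,0]},{"gripper":1,"xyz":[0,0,0],"twist":[0,0,0]}]'
python3 -m inch '[{"gripper":1,"xyz":[0,0,0.2],"twist":[0,0,0]},{"gripper":1,"xyz":[0,0,0.2],"twist":[0,0,0]},{"gripper":1,"xyz":[0,0,0.1],"twist":[0,0,0]},{"gripper":1,"xyz":[0,0,0.1],"twist":[0,0,0]},{"gripper":1,"xyz":[0,0,0.1],"twist":[0,0,0]},{"gripper":1,"xyz":[0,0,0],"twist":[0,0,0]}]'
python3 -m inch '[{"gripper":-1,"xyz":[0,0,0],"twist":[0,0,0]},{"gripper":-1,"xyz":[0,0,0],"twist":[0,0,0]},{"gripper":-1,"xyz":[0,0,0],"twist":[0,0,0]},{"gripper":-1,"xyz":[0,0,0],"twist":[0,0,0]},{"gripper":-1,"xyz":[0,0,0],"twist":[0,0,0]},{"gripper":-1,"xyz":[0,0,0],"twist":[0,0,0]},{"gripper":-1,"xyz":[0,0,0],"twist":[0,0,0]},{"gripper":-1,"xyz":[0,0,0],"twist":[0,0,0]},{"gripper":-1,"xyz":[0,0,0],"twist":[0,0,0]},{"gripper":-1,"xyz":[0,0,0],"twist":[0,0,0]}]' 50
python3 st.py
```

```text
t: 4.85
tcp_pos: [508.3, 217.6, 112.6]
tcp_rot: [0.058, 0.998, -0.0, -0.0]
force: [0.9, -0.0, -0.3]
grip_width: 85.2
grip_force: 0.0
t: 5.35
tcp_pos: [507.7, 217.4, 83.5]
tcp_rot: [0.058, 0.998, -0.0, -0.001]
force: [-0.1, -0.9, 0.2]
grip_width: 85.3
grip_force: 0.0
t: 6.18
tcp_pos: [508.7, 217.7, 85.1]
tcp_rot: [0.058, 0.998, 0.0, 0.0]
force: [-0.7, -0.6, 4.2]
grip_width: 12.5
grip_force: 50.3
t 6.18 p [508.7 217.7  85.1] tilt [ 7.e-04  2.e-04 -1.e+00] yaw of tool -x -6.65 F [-0.7 -0.6  4.2] w 12.5 gf 50.3
```

```bash
python3 -m inch '[{"gripper":-1,"xyz":[0,0,-0.1],"twist":[0,0,0]},{"gripper":-1,"xyz":[0,0,-0.1],"twist":[0,0,0]},{"gripper":-1,"xyz":[0,0,-0.2],"twist":[0,0,0]},{"gripper":-1,"xyz":[0,0,-0.3],"twist":[0,0,0]},{"gripper":-1,"xyz":[0,0,-0.3],"twist":[0,0,0]},{"gripper":-1,"xyz":[0,0,-0.3],"twist":[0,0,0]},{"gripper":-1,"xyz":[0,0,-0.3],"twist":[0,0,0]},{"gripper":-1,"xyz":[0,0,-0.3],"twist":[0,0,0]},{"gripper":-1,"xyz":[0,0,-0.1],"twist":[0,0,0]},{"gripper":-1,"xyz":[0,0,0],"twist":[0,0,0]}]'
python3 st.py 537.5 -214 165 -15.5
python3 - <<'E'
from h import *
from workcell import camera
s=camera("side");cv2.imwrite("pics/s5.png",cv2.resize(s["image"][60:230,180:380],None,fx=3,fy=3,interpolation=2)[:,:,::-1])
E
```

```text
t: 7.02
tcp_pos: [509.5, 217.8, 166.7]
tcp_rot: [0.058, 0.998, 0.0, 0.002]
force: [0.2, -0.4, -1.1]
grip_width: 12.5
grip_force: 49.7
t 7.02 p [509.5 217.8 166.7] tilt [ 3.3e-03  7.0e-04 -1.0e+00] yaw of tool -x -6.64 F [ 0.2 -0.4 -1.1] w 12.5 gf 49.7
units [ -1.944 -10.643   0.038]
twist units [0.012 0.03  1.476]
```

View pics/s5.png

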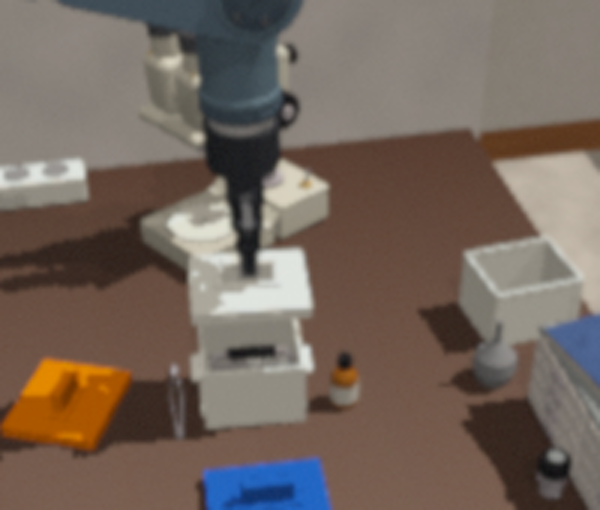

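The lid hangs level from the fingers. The dish is open at about (264,190) in the full side view, with the black bail bar in it at (264,177). Next I'll carry the lid over to the mat.

```bash
python3 -m inch '[{"gripper":-1,"xyz":[-0.05,-0.25,0],"twist":[0,0,0]},{"gripper":-1,"xyz":[-0.1,-0.5,0],"twist":[0,0,0]},{"gripper":-1,"xyz":[-0.1,-0.55,0],"twist":[0,0,0]},{"gripper":-1,"xyz":[-0.1,-0.55,0],"twist":[0,0,0]},{"gripper":-1,"xyz":[-0.1,-0.55,0],"twist":[0,0,0]},{"gripper":-1,"xyz":[-0.1,-0.55,0],"twist":[0,0,0]},{"gripper":-1,"xyz":[-0.1,-0.55,0],"twist":[0,0,0]},{"gripper":-1,"xyz":[-0.1,-0.55,0],"twist":[0,0,0]},{"gripper":-1,"xyz":[-0.1,-0.55,0],"twist":[0,0,0]},{"gripper":-1,"xyz":[-0.1,-0.55,0],"twist":[0,0,0]}]'
python3 -m inch '[{"gripper":-1,"xyz":[-0.1,-0.55,0],"twist":[0,0,0]},{"gripper":-1,"xyz":[-0.1,-0.55,0],"twist":[0,0,0]},{"gripper":-1,"xyz":[-0.1,-0.55,0],"twist":[0,0,0]},{"gripper":-1,"xyz":[-0.1,-0.55,0],"twist":[0,0,0]},{"gripper":-1,"xyz":[-0.1,-0.55,0],"twist":[0,0,0]},{"gripper":-1,"xyz":[-0.1,-0.55,0],"twist":[0,0,0]},{"gripper":-1,"xyz":[-0.1,-0.55,0],"twist":[0,0,0]},{"gripper":-1,"xyz":[-0.1,-0.55,0],"twist":[0,0,0]},{"gripper":-1,"xyz":[-0.1,-0.55,0],"twist":[0,0,0]},{"gripper":-1,"xyz":[-0.05,-0.25,0],"twist":[0,0,0]}]'
python3 -m inch '[{"gripper":-1,"xyz":[0,0,0],"twist":[0,0,0]},{"gripper":-1,"xyz":[0,0,0],"twist":[0,0,0]},{"gripper":-1,"xyz":[0,0,0],"twist":[0,0,0]}]'
python3 st.py 537.5 -214 20 -6.6
```

```text
t: 7.9
tcp_pos: [521.3, 6.9, 163.6]
tcp_rot: [0.058, 0.998, 0.0, -0.001]
force: [0.4, -0.3, -1.3]
grip_width: 13.1
grip_force: 49.7
t: 8.73
tcp_pos: [535.0, -205.3, 163.6]
tcp_rot: [0.059, 0.998, -0.0, -0.001]
force: [-0.1, -0.0, -1.1]
grip_width: 13.2
grip_force: 49.7
t: 8.98
tcp_pos: [535.5, -201.3, 164.1]
tcp_rot: [0.058, 0.998, 0.001, -0.001]
force: [-0.0, 0.0, -1.2]
grip_width: 13.0
grip_force: 49.7
t 8.98 p [ 535.5 -201.3  164.1] tilt [-0.0011  0.0012 -1.    ] yaw of tool -x -6.62 F [-0.   0.  -1.2] w 13.0 gf 49.7
units [-0.091 -0.314  3.602]
twist units [ 0.011 -0.012 -0.003]
```

```bash
python3 -m inch '[{"gripper":-1,"xyz":[-0.09,-0.31,0.3],"twist":[0,0,0]},{"gripper":-1,"xyz":[0,0,0.4],"twist":[0,0,0]},{"gripper":-1,"xyz":[0,0,0.4],"twist":[0,0,0]},{"gripper":-1,"xyz":[0,0,0.4],"twist":[0,0,0]},{"gripper":-1,"xyz":[0,0,0.4],"twist":[0,0,0]},{"gripper":-1,"xyz":[0,0,0.4],"twist":[0,0,0]},{"gripper":-1,"xyz":[0,0,0.4],"twist":[0,0,0]},{"gripper":-1,"xyz":[0,0,0.4],"twist":[0,0,0]},{"gripper":-1,"xyz":[0,0,0.2],"twist":[0,0,0]},{"gripper":-1,"xyz":[0,0,0],"twist":[0,0,0]}]'
python3 -m inch '[{"gripper":-1,"xyz":[0,0,0.1],"twist":[0,0,0]},{"gripper":-1,"xyz":[0,0,0.05],"twist":[0,0,0]},{"gripper":-1,"xyz":[0,0,0.05],"twist":[0,0,0]},{"gripper":-1,"xyz":[0,0,0],"twist":[0,0,0]},{"gripper":-1,"xyz":[0,0,0],"twist":[0,0,0]}]'
python3 st.py 537.5 -214 19.7 -6.6
```

```text
t: 9.82
tcp_pos: [536.7, -213.0, 30.6]
tcp_rot: [0.057, 0.998, 0.001, -0.002]
force: [-0.1, -0.0, -0.4]
grip_width: 12.7
grip_force: 49.7
t: 10.23
tcp_pos: [538.4, -215.3, 25.2]
tcp_rot: [0.058, 0.998, -0.0, 0.0]
force: [0.2, 0.6, -1.6]
grip_width: 12.8
grip_force: 49.7
t 10.23 p [ 538.4 -215.3   25.2] tilt [ 6.e-04 -4.e-04 -1.e+00] yaw of tool -x -6.64 F [ 0.2  0.6 -1.6] w 12.8 gf 49.7
units [0.026 0.03  0.137]
twist units [-0.003  0.006 -0.007]
```

```bash
python3 -m inch '[{"gripper":-1,"xyz":[0,0,0.05],"twist":[0,0,0]},{"gripper":-1,"xyz":[0,0,0.04],"twist":[0,0,0]},{"gripper":-1,"xyz":[0,0,0],"twist":[0,0,0]},{"gripper":-1,"xyz":[0,0,0],"twist":[0,0,0]}]'
python3 -m inch '[{"gripper":-1,"xyz":[0,0,0.03],"twist":[0,0,0]},{"gripper":-1,"xyz":[0,0,0],"twist":[0,0,0]},{"gripper":-1,"xyz":[0,0,0],"twist":[0,0,0]}]'
```

```text
t: 10.57
tcp_pos: [538.0, -215.1, 21.0]
tcp_rot: [0.058, 0.998, 0.0, -0.0]
force: [0.4, -0.3, -1.6]
grip_width: 12.9
grip_force: 49.7
t: 10.82
tcp_pos: [538.3, -215.3, 20.1]
tcp_rot: [0.058, 0.998, -0.0, 0.0]
force: [-0.8, -0.6, 1.1]
grip_width: 13.0
grip_force: 49.9
```

Contact is at TCP z of about 20, as predicted. I'll release, then rise.

```bash
python3 -m inch '[{"gripper":-1,"xyz":[0,0,0.02],"twist":[0,0,0]},{"gripper":-1,"xyz":[0,0,0],"twist":[0,0,0]},{"gripper":1,"xyz":[0,0,0],"twist":[0,0,0]},{"gripper":1,"xyz":[0,0,0],"twist":[0,0,0]},{"gripper":1,"xyz":[0,0,0],"twist":[0,0,0]},{"gripper":1,"xyz":[0,0,0],"twist":[0,0,0]},{"gripper":1,"xyz":[0,0,0],"twist":[0,0,0]},{"gripper":1,"xyz":[0,0,0],"twist":[0,0,0]},{"gripper":1,"xyz":[0,0,0],"twist":[0,0,0]},{"gripper":1,"xyz":[0,0,0],"twist":[0,0,0]}]'
python3 -m inch '[{"gripper":1,"xyz":[0,0,-0.2],"twist":[0,0,0]},{"gripper":1,"xyz":[0,0,-0.4],"twist":[0,0,0]},{"gripper":1,"xyz":[0,0,-0.5],"twist":[0,0,0]},{"gripper":1,"xyz":[0,0,-0.5],"twist":[0,0,0]},{"gripper":1,"xyz":[0,0,-0.5],"twist":[0,0,0]},{"gripper":1,"xyz":[0,0,-0.5],"twist":[0,0,0]},{"gripper":1,"xyz":[0,0,-0.5],"twist":[0,0,0]},{"gripper":1,"xyz":[0,0,-0.4],"twist":[0,0,0]},{"gripper":1,"xyz":[0,0,-0.2],"twist":[0,0,0]},{"gripper":1,"xyz":[0,0,0],"twist":[0,0,0]}]'
python3 - <<'E'
from h import *
from workcell import camera
t=camera("top");s=camera("side");np.save("top1.npy",t);np.save("side1.npy",s)
a=cv2.resize(t["image"][185:270,180:265],(400,400),interpolation=2)
b=cv2.resize(s["image"][150:235,225:310],(400,400),interpolation=2)
d=cv2.resize(s["image"][235:345,235:375],(254,200),interpolation=2);e=cv2.resize(t["image"][165:275,310:450],(254,200),interpolation=2)
im=np.zeros((600,800,3),np.uint8);im[:400,:400]=a;im[:400,400:]=b;im[400:,:254]=d;im[400:,254:508]=e
cv2.imwrite("pics/crop6.png",im[:,:,::-1])
E
python3 st.py
```

```text
t: 11.65
tcp_pos: [538.1, -215.2, 19.1]
tcp_rot: [0.058, 0.998, 0.0, 0.0]
force: [0.3, -0.7, 0.4]
grip_width: 85.5
grip_force: 0.0
t: 12.48
tcp_pos: [539.4, -216.0, 169.9]
tcp_rot: [0.058, 0.998, -0.001, 0.002]
force: [-0.1, 0.6, 0.8]
grip_width: 85.3
grip_force: 0.0
t 12.58 p [ 537.9 -215.   166.8] tilt [-2.e-04  1.e-04 -1.e+00] yaw of tool -x -6.64 F [-0.3  0.  -0.5] w 85.2 gf 0.0
```

View pics/crop6.png

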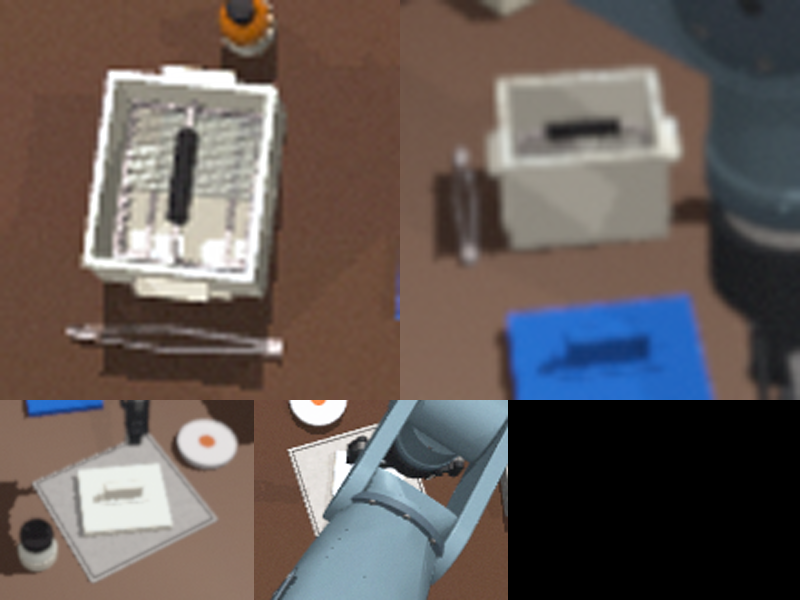

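The lid lies flat in the middle of the mat, grip up. The rack's black bar is clear in both views, at about (218,222) top and (264,177) side. Now to measure it.

Run:
```python
from h import *
t=load("top1.npy");s=load("side1.npy")
def ends(c,x0,y0,x1,y1):
    g=c["image"].max(2);w=np.zeros(g.shape,np.float32);sub=g[y0:y1,x0:x1].astype(np.float32)
    w=np.clip(100-sub,0,70);m=(w>25).astype(np.uint8)
    n,l,st,_=cv2.connectedComponentsWithStats(m);i=1+np.argmax(st[1:,4]);w=w*(l==i)
    k=cv2.findContours((l==i).astype(np.uint8),0,2)[0];r=cv2.minAreaRect(max(k,key=len))
    ys,xs=np.nonzero(w);W=w[ys,xs];p=np.c_[xs+x0,ys+y0].astype(float);cen=(p*W[:,None]).sum(0)/W.sum()
    d=p-cen;C=(d*W[:,None]).T@d/W.sum();ev,V=np.linalg.eigh(C);L=np.sqrt(12*ev[1]);v=V[:,1]
    return cen,v,L,st[i]
ct,vt,Lt,a=ends(t,205,205,230,240);cs,vs,Ls,b=ends(s,250,168,280,185)
print(ct,Lt,a,cs,Ls,b)
vt=vt*np.sign(-vt[1]);vs=vs*np.sign(vs[0])
print("mid",tri(t,ct,s,cs))
A,ea=tri(t,ct+vt*Lt/2,s,cs+vs*Ls/2);B,eb=tri(t,ct-vt*Lt/2,s,cs-vs*Ls/2)
print(A,ea,B,eb,np.linalg.norm(A-B),np.degrees(np.arctan2(*(A-B)[1::-1])))
for z in(66,73):
  Q=plane(t,[ct,ct+vt*Lt/2,ct-vt*Lt/2],z);print(z,Q.round(1),np.degrees(np.arctan2(*(Q[1]-Q[2])[1::-1])))
# dish rim at z=78
g=t["image"].min(2);m=np.zeros_like(g);m[195:250,190:245]=(g[195:250,190:245]>185)*255
k=max(cv2.findContours(m,0,2)[0],key=cv2.contourArea);r=cv2.minAreaRect(k);P=plane(t,cv2.boxPoints(r),78);print(r,P.round(1),P.mean(0))
# lid on mat, side, plate z=17
g=s["image"].min(2);m=np.zeros_like(g);m[260:320,270:340]=(g[260:320,270:340]>190)*255
k=max(cv2.findContours(m,0,2)[0],key=cv2.contourArea);q=cv2.boxPoints(cv2.minAreaRect(k));P=plane(s,q,17);print("lid",P.round(0),P.mean(0).round(1))
```

```text
[218.25551655 222.06745236] 19.1431902883347 [11  8  6 20 80] [263.06294587 177.1770877 ] 14.650097197396494 [ 6  8 16  4 48]
mid (array([508.51049847, 216.53686362,  64.67374512]), np.float64(0.9667540679159725))
[534.08739999 213.85442803  64.98249738] 2.6170988728913454 [483.04646266 219.21776776  64.38837659] 0.5676346498864389 51.325390174901656 -5.9985799965285
66 [[508.8 216.4  66. ]
 [535.2 213.7  66. ]
 [482.5 219.   66. ]] -5.71286951941499
73 [[507.6 215.5  73. ]
 [533.9 212.9  73. ]
 [481.5 218.1  73. ]] -5.712869519414978
((217.87693786621094, 220.984619140625), (36.218143463134766, 44.15636444091797), 7.125016689300537) [[455.7 270.4  78. ]
 [576.6 259.7  78. ]
 [564.5 160.8  78. ]
 [444.2 173.2  78. ]] [510.23517918 216.04588207  78.        ]
lid [[ 483. -154.   17.]
 [ 620. -168.   17.]
 [ 594. -279.   17.]
 [ 468. -265.   17.]] [ 541.1 -216.5   17. ]
```

```bash
python3 st.py 510.7 216.3 165 -6.1
```

```text
t 12.58 p [ 537.9 -215.   166.8] tilt [-2.e-04  1.e-04 -1.e+00] yaw of tool -x -6.64 F [-0.3  0.  -0.5] w 85.2 gf 0.0
units [ 1.922 10.631  0.047]
twist units [ 0.001 -0.002 -0.09 ]
```

```bash
python3 -m inch '[{"gripper":-0.15,"xyz":[0.05,0.25,0],"twist":[0,0,-0.09]},{"gripper":-0.15,"xyz":[0.1,0.5,0],"twist":[0,0,0]},{"gripper":-0.15,"xyz":[0.1,0.55,0],"twist":[0,0,0]},{"gripper":-0.15,"xyz":[0.1,0.55,0],"twist":[0,0,0]},{"gripper":-0.15,"xyz":[0.1,0.55,0],"twist":[0,0,0]},{"gripper":-0.15,"xyz":[0.1,0.55,0],"twist":[0,0,0]},{"gripper":-0.15,"xyz":[0.1,0.55,0],"twist":[0,0,0]},{"gripper":-0.15,"xyz":[0.1,0.55,0],"twist":[0,0,0]},{"gripper":-0.15,"xyz":[0.1,0.55,0],"twist":[0,0,0]},{"gripper":-0.15,"xyz":[0.1,0.55,0],"twist":[0,0,0]}]' 90
python3 -m inch '[{"gripper":-0.15,"xyz":[0.1,0.55,0],"twist":[0,0,0]},{"gripper":-0.15,"xyz":[0.1,0.55,0],"twist":[0,0,0]},{"gripper":-0.15,"xyz":[0.1,0.55,0],"twist":[0,0,0]},{"gripper":-0.15,"xyz":[0.1,0.55,0],"twist":[0,0,0]},{"gripper":-0.15,"xyz":[0.1,0.55,0],"twist":[0,0,0]},{"gripper":-0.15,"xyz":[0.1,0.55,0],"twist":[0,0,0]},{"gripper":-0.15,"xyz":[0.1,0.55,0],"twist":[0,0,0]},{"gripper":-0.15,"xyz":[0.1,0.55,0],"twist":[0,0,0]},{"gripper":-0.15,"xyz":[0.1,0.55,0],"twist":[0,0,0]},{"gripper":-0.15,"xyz":[0.05,0.55,0],"twist":[0,0,0]}]'
python3 -m inch '[{"gripper":-0.15,"xyz":[0,0,0],"twist":[0,0,0]},{"gripper":-0.15,"xyz":[0,0,0],"twist":[0,0,0]},{"gripper":-0.15,"xyz":[0,0,0],"twist":[0,0,0]}]'
python3 st.py 510.7 216.3 90 -6.1
```

```text
t: 13.42
tcp_pos: [520.9, -4.3, 165.5]
tcp_rot: [0.053, 0.999, 0.0, -0.001]
force: [0.8, -0.4, 0.3]
grip_width: 36.3
grip_force: 0.0
t: 14.25
tcp_pos: [506.0, 218.0, 165.4]
tcp_rot: [0.053, 0.999, -0.0, -0.002]
force: [-0.0, -0.4, 0.3]
grip_width: 36.3
grip_force: 0.0
t: 14.5
tcp_pos: [507.0, 216.3, 166.0]
tcp_rot: [0.053, 0.999, -0.0, -0.001]
force: [0.2, -0.0, 0.3]
grip_width: 36.3
grip_force: 0.0
t 14.5 p [507.  216.3 166. ] tilt [-2.e-03 -8.e-04 -1.e+00] yaw of tool -x -6.06 F [ 0.2 -0.   0.3] w 36.3 gf 0.0
units [-0.096  0.012  1.9  ]
twist units [-0.009 -0.018  0.007]
```

Descend to just above the bar and check before entering the dish.

```bash
python3 -m inch '[{"gripper":-0.15,"xyz":[-0.1,0,0.3],"twist":[0,0,0]},{"gripper":-0.15,"xyz":[0,0,0.4],"twist":[0,0,0]},{"gripper":-0.15,"xyz":[0,0,0.4],"twist":[0,0,0]},{"gripper":-0.15,"xyz":[0,0,0.4],"twist":[0,0,0]},{"gripper":-0.15,"xyz":[0,0,0.4],"twist":[0,0,0]},{"gripper":-0.15,"xyz":[0,0,0.2],"twist":[0,0,0]},{"gripper":-0.15,"xyz":[0,0,0],"twist":[0,0,0]},{"gripper":-0.15,"xyz":[0,0,0],"twist":[0,0,0]}]'
python3 st.py 510.7 216.3 42 -6.1
python3 - <<'E'
from h import *
from workcell import camera
t=camera("top");s=camera("side")
a=cv2.resize(t["image"][185:270,180:265],(400,400),interpolation=2)
b=cv2.resize(s["image"][145:195,240:290],(400,400),interpolation=2)
cv2.imwrite("pics/crop7.png",np.hstack([a,b])[:,:,::-1])
E
```

```text
t: 15.17
tcp_pos: [511.8, 215.4, 82.5]
tcp_rot: [0.054, 0.999, -0.0, -0.001]
force: [0.1, 0.8, -0.2]
grip_width: 36.2
grip_force: 0.0
t 15.17 p [511.8 215.4  82.5] tilt [-1.3e-03 -3.0e-04 -1.0e+00] yaw of tool -x -6.16 F [ 0.1  0.8 -0.2] w 36.2 gf 0.0
units [0.027 0.019 1.013]
twist units [-0.004 -0.012 -0.009]
```

View pics/crop7.png

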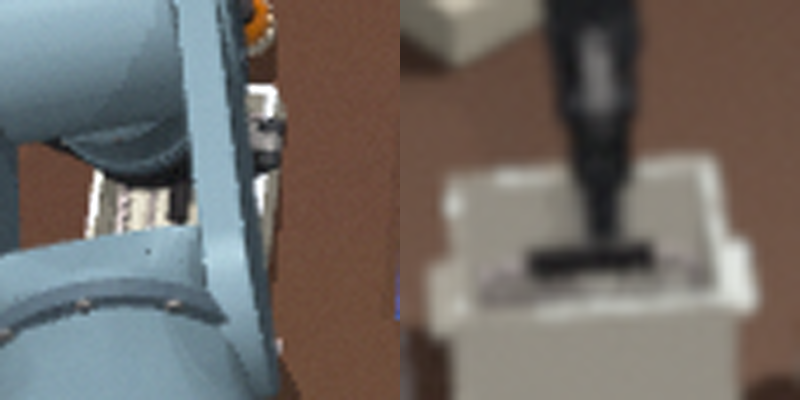

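The finger is centred on the bar, with its near tip at about (265,175), i.e. z of about 90, as predicted. I'll go down 40 mm in gentle steps.

```bash
python3 -m inch '[{"gripper":-0.15,"xyz":[0.0,0.01,0.2],"twist":[0,0,0]},{"gripper":-0.15,"xyz":[0,0,0.2],"twist":[0,0,0]},{"gripper":-0.15,"xyz":[0,0,0.1],"twist":[0,0,0]},{"gripper":-0.15,"xyz":[0,0,0],"twist":[0,0,0]}]'
python3 -m inch '[{"gripper":-0.15,"xyz":[0,0,0.1],"twist":[0,0,0]},{"gripper":-0.15,"xyz":[0,0,0.1],"twist":[0,0,0]},{"gripper":-0.15,"xyz":[0,0,0.1],"twist":[0,0,0]},{"gripper":-0.15,"xyz":[0,0,0.1],"twist":[0,0,0]},{"gripper":-0.15,"xyz":[0,0,0.1],"twist":[0,0,0]},{"gripper":-0.15,"xyz":[0,0,0],"twist":[0,0,0]},{"gripper":-0.15,"xyz":[0,0,0],"twist":[0,0,0]}]'
python3 st.py 510.7 216.3 42 -6.1
```

```text
t: 15.6
tcp_pos: [510.9, 216.3, 61.7]
tcp_rot: [0.053, 0.999, -0.0, -0.001]
force: [0.2, 0.2, -0.4]
grip_width: 36.4
grip_force: 0.0
t: 16.18
tcp_pos: [511.7, 216.5, 42.7]
tcp_rot: [0.053, 0.999, -0.0, -0.0]
force: [-0.6, 1.0, 0.6]
grip_width: 36.0
grip_force: 0.0
t 16.18 p [511.7 216.5  42.7] tilt [-7.e-04 -1.e-04 -1.e+00] yaw of tool -x -6.1 F [-0.6  1.   0.6] w 36.0 gf 0.0
units [ 0.024 -0.007  0.018]
twist units [-0.002 -0.007 -0.   ]
```

```bash
python3 -m inch '[{"gripper":-1,"xyz":[0,0,0],"twist":[0,0,0]},{"gripper":-1,"xyz":[0,0,0],"twist":[0,0,0]},{"gripper":-1,"xyz":[0,0,0],"twist":[0,0,0]},{"gripper":-1,"xyz":[0,0,0],"twist":[0,0,0]},{"gripper":-1,"xyz":[0,0,0],"twist":[0,0,0]},{"gripper":-1,"xyz":[0,0,0],"twist":[0,0,0]},{"gripper":-1,"xyz":[0,0,0],"twist":[0,0,0]}]' 90
python3 st.py
```

```text
t: 16.77
tcp_pos: [512.3, 216.7, 43.5]
tcp_rot: [0.053, 0.999, 0.0, 0.0]
force: [0.1, 2.1, 3.0]
grip_width: 10.3
grip_force: 88.4
t 16.77 p [512.3 216.7  43.5] tilt [ 8.e-04  3.e-04 -1.e+00] yaw of tool -x -6.11 F [0.1 2.1 3. ] w 10.3 gf 88.4
```

```bash
python3 -m inch '[{"gripper":-1,"xyz":[0,0,-0.05],"twist":[0,0,0]},{"gripper":-1,"xyz":[0,0,-0.05],"twist":[0,0,0]},{"gripper":-1,"xyz":[0,0,-0.1],"twist":[0,0,0]},{"gripper":-1,"xyz":[0,0,-0.1],"twist":[0,0,0]},{"gripper":-1,"xyz":[0,0,-0.1],"twist":[0,0,0]},{"gripper":-1,"xyz":[0,0,0],"twist":[0,0,0]}]'
python3 st.py
python3 -m inch '[{"gripper":-1,"xyz":[0,0,-0.15],"twist":[0,0,0]},{"gripper":-1,"xyz":[0,0,-0.2],"twist":[0,0,0]},{"gripper":-1,"xyz":[0,0,-0.2],"twist":[0,0,0]},{"gripper":-1,"xyz":[0,0,-0.2],"twist":[0,0,0]},{"gripper":-1,"xyz":[0,0,-0.2],"twist":[0,0,0]},{"gripper":-1,"xyz":[0,0,-0.2],"twist":[0,0,0]},{"gripper":-1,"xyz":[0,0,-0.2],"twist":[0,0,0]},{"gripper":-1,"xyz":[0,0,-0.2],"twist":[0,0,0]},{"gripper":-1,"xyz":[0,0,-0.2],"twist":[0,0,0]},{"gripper":-1,"xyz":[0,0,-0.2],"twist":[0,0,0]}]'
python3 -m inch '[{"gripper":-1,"xyz":[0,0,-0.2],"twist":[0,0,0]},{"gripper":-1,"xyz":[0,0,-0.2],"twist":[0,0,0]},{"gripper":-1,"xyz":[0,0,-0.2],"twist":[0,0,0]},{"gripper":-1,"xyz":[0,0,-0.2],"twist":[0,0,0]},{"gripper":-1,"xyz":[0,0,-0.15],"twist":[0,0,0]},{"gripper":-1,"xyz":[0,0,-0.05],"twist":[0,0,0]},{"gripper":-1,"xyz":[0,0,0],"twist":[0,0,0]},{"gripper":-1,"xyz":[0,0,0],"twist":[0,0,0]},{"gripper":-1,"xyz":[0,0,0],"twist":[0,0,0]},{"gripper":-1,"xyz":[0,0,0],"twist":[0,0,0]}]'
python3 -m inch '[{"gripper":-1,"xyz":[0,0,0],"twist":[0,0,0]},{"gripper":-1,"xyz":[0,0,0],"twist":[0,0,0]},{"gripper":-1,"xyz":[0,0,0],"twist":[0,0,0]},{"gripper":-1,"xyz":[0,0,0],"twist":[0,0,0]},{"gripper":-1,"xyz":[0,0,0],"twist":[0,0,0]},{"gripper":-1,"xyz":[0,0,0],"twist":[0,0,0]}]'
python3 st.py
python3 - <<'E'
from h import *
from workcell import camera
s=camera("side");np.save("side2.npy",s);cv2.imwrite("pics/s8.png",cv2.resize(s["image"][100:330,200:380],None,fx=2.6,fy=2.6,interpolation=2)[:,:,::-1])
E
```

```text
t: 17.27
tcp_pos: [512.6, 216.6, 60.1]
tcp_rot: [0.053, 0.999, 0.0, 0.001]
force: [-0.2, 1.3, -3.4]
grip_width: 10.0
grip_force: 87.9
t 17.27 p [512.6 216.6  60.1] tilt [ 1.4e-03  2.0e-04 -1.0e+00] yaw of tool -x -6.11 F [-0.2  1.3 -3.4] w 10.0 gf 87.9
t: 18.1
tcp_pos: [512.0, 216.5, 138.0]
tcp_rot: [0.053, 0.999, 0.0, 0.0]
force: [0.4, 0.2, -3.3]
grip_width: 10.1
grip_force: 87.8
t: 18.93
tcp_pos: [511.5, 216.4, 176.4]
tcp_rot: [0.053, 0.999, -0.0, -0.001]
force: [-0.1, -0.8, -3.5]
grip_width: 10.0
grip_force: 87.9
t: 19.43
tcp_pos: [512.0, 216.5, 177.1]
tcp_rot: [0.053, 0.999, -0.0, 0.0]
force: [-0.6, 0.1, -3.1]
grip_width: 10.1
grip_force: 87.9
t 19.43 p [512.  216.5 177.1] tilt [ 0. -0. -1.] yaw of tool -x -6.1 F [-0.6  0.1 -3.1] w 10.1 gf 87.9
```

View pics/s8.png

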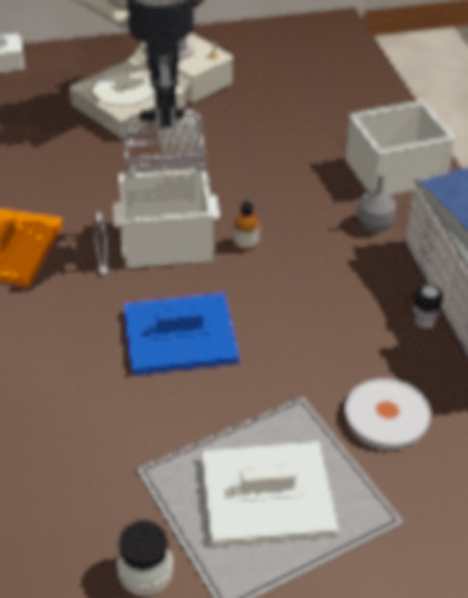

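The rack hangs level over the dish, its lower edge at about rows 164–166 of the side view and parallel to the dish rim. It has been lifted 134 mm, so its feet are about 60 mm above the rim. The lid lies in the middle of the mat, so I'm handing in.

```bash
python3 -c "
from workcell import sign_off
print(sign_off())"
```

```text
the job is handed in; nothing more can be done
None
```

The job is handed in at about 19.4 s (limit 61 s): the lid lies flat, grip up, at the middle of the mat, and the rack is held level about 60 mm above the dish rim; the sign-off gave no verdict.

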